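# Swing the fume-extractor boom over the soldering cradle and let it rest there

## Robot

A 7-joint arm with a two-finger parallel gripper is mounted at the origin on the work surface. World frame = base frame: x ahead of the robot, y to its left, z up, the work surface at z = 0. Lengths are in m, angles in rad, forces in N, time in s.
With the tool pointing down it reaches from about 0.425 to 0.925 m from the base axis. Payload 6.8 kg.
Tool frame: the origin (TCP) lies at the very end of the fingers, on their centre line; the grasp point (between the pads) lies 19 mm behind it (grip_point_offset is the distance from the TCP to the grasp point, in m); z points along the fingers, y is the line along which they close (so a half turn about z gives the same grasp; the last joint's range is limited). The gripper opens to 85 mm and grips with 20 to 120 N. Pads are 22 mm wide; open, the fingers measure 114 mm over their backs; the gripper's body (76 mm by 85 mm) begins 54 mm behind the grasp point. The pads swing forward as they close: fully open they stand 13 mm farther back than shut.
Start: joints at [1.167, 0.477, 0.022, 1.555, -0.011, 1.109, -0.083], TCP at [0.197, -0.646, 0.231] pointing down, gripper open.
Joint ranges: [-2.96, 2.96], [-0.34, 2.1], [-1.41, 1.46], [0.24, 2.44], [-1.37, 4.51], [0.17, 1.92], [-2.96, 2.96]. Speed limits (rad/s): [2.39, 2.39, 3.14, 3.14, 3.14, 3.14, 3.14].

## Interface

Orientations are given as a unit quaternion [w, x, y, z].
In Python, from station import * gives the robot as it stands.
- The arm moves only by the tool carry_out, never from a script. Its argument "rows" is text: rows parted by semicolons, each of 4 numbers parted by spaces: the shift along the world's x, y, z in mm, then the turn about the world's z in degrees. In form: dx dy dz yaw; .... A call has 1 to 10 rows; each row shifts and turns the commanded pose from where the row before left it; what a row does not reach is not made up. A row lasts 1/8 s, in which the tool goes at most 62.5 mm and 10.7 degrees, less where a joint would pass 70% of its speed; a pose out of reach is approached as far as the arm can. A call is refused whole if a number of a shift passes 62.5 or a number of a turn 10.7, either way. A call with a gripper value outside its range is refused whole. "claw" is the finger opening in mm, from 0 to 85.4, set as the call begins (left out, the last holds). The fingers move at their own pace and stop on an object; "force" is the grip in N (left out, the last holds). Time passes only in rows, so rows that do not move let the fingers close. It gives the time, the measured TCP pose, the force, the opening and the grip force at its end, in the units of the state.
- get_obs(): the state, without advancing time (a new reading comes with each control period).
- read_camera(name): name is "scene" or "top"; returns a dict with "img" (400x640x3 uint8, blue, green, red), "fov_y" (degrees; the focal length in pixels is half the picture's height over the tangent of half this angle, whatever the lens; pixels are square), "cx", "cy" (the principal point, pixels), "world_to_cam" (4x4, takes a point from world to camera coordinates). Camera axes: x right, y up, looking along -z (the intrinsics and any distortion apply to the point x, -y, -z); pixel columns grow to the right and rows downward; lengths in m; the calibration is good to about 2 mm. A picture is of the moment at which its call begins. There is no depth.
- hand_in(): hands the job in; it is judged then, once.
Trained networks look in the newest picture that a camera, given by its name, has taken for a name from the list of things; names that differ only in an ending like _2 or _b are one class to them, and where a whole thing is asked for, a point or a joint stands for the part that bears it (a point fixed in the world has none). Each returns a list of dicts, best first, with "confidence" (0 to 1); they miss things now and then, are a little off and sometimes report something else, mostly with a low value. They report only what shows in the picture. A call takes as long as a camera call.
- recognise(camera, thing): "centre" ([column, row] in pixels, amid what is visible of it).
- outline_of(camera, thing): "pixels" (400x640 bool, what is visible of it) and "centre" ([column, row] in pixels, amid what is visible of it).
- place_of(camera, thing): "centre" ([column, row] in pixels: a listed point, or the origin of a listed thing).
The state is a dict: "t": time; "q": joint angles; "joint_vel": joint speeds; "joint_torque": joint torques, N m; "eef_pos": TCP position; "tool_rot": TCP orientation; "contact_force": force on the tool from outside, world axes, zero at the start; "torque": the same for the moment, N m; "gripper_width": opening from 0.0 (shut) to 1.0 (fully open); "grasp_force": force on a finger pad.
Only numpy, scipy, OpenCV 4.12 (cv2) and the standard library are available. Lean on these libraries where they do the work, as an engineer would, in place of code of your own. Each camera call takes 0.05 s, during which the arm holds its last target. There are 200 camera calls.

## Task

Swing the heavy, free-running fume-extractor boom round its column until the fan head hangs centred over the soldering cradle, and leave it standing still there, untouched for a few seconds. Move it only by pushing gently on its two sprung bumpers; do not touch the fan housing or the duct, do not swing it fast or let it run into its end stops, and leave the cradle and the other things on the bench where they are.

Things in the scene. Friction and masses are not known exactly. Their poses are not given: they have to be found in the camera images.
- boom (a joint): boom angle (rad) about its fixed upright column (40 mm thick, 142 mm high, foot 140 x 140 mm). Grows as the head swings clockwise seen from above, to the robot's left (+y). At 0 the boom points from the column towards the robot, along world -x but for the stand's unknown yaw of up to 0.1 rad. Starts at -0.75 to -0.45 (head to the right); end stops at -1.15 and 1.15.
- head (a point): centre of the top of the fan head, 125 mm above the table, 330 mm from the column axis: grey box 115 mm along the boom, 90 mm across, 75 mm high (underside 50 mm above the table) with a round fan grille on top, at the end of a flat aluminium duct 95 mm wide with its top 110 mm above the table.
- pad_near: black rubber bumper block on the head's side towards the robot's right (-angle side); pushed, it swings the boom to greater angles. It slides into the head on a spring: nominally 40 N/m, hardly damped, travel 40 mm, so the boom bounces off a finger that stands still. Origin under the block's centre, 55 mm above the table, 45 mm from the boom's centre line.
- pad_near_face (a point): centre of that bumper's outer face, 87 mm above the table and, not pressed, 70 mm from the boom's centre line (25 mm proud of the head). Face 100 mm along the boom, 64 mm high, from 55 to 119 mm above the table.
- pad_far: the same sprung bumper on the head's other side (+angle side); push on it to brake the swing or to swing back. The two outer faces are 140 mm apart: too wide to grip.
- pad_far_face (a point): centre of that bumper's outer face, 87 mm above the table and, not pressed, 70 mm from the boom's centre line; size as the other.
- cradle_centre (a point): centre of the floor of the soldering cradle: open aluminium tray 150 mm along its arm, 190 mm across, rim 34 mm above the table, with a circuit board in it, on a low stiff swivel arm of the same column, 330 mm from the axis, so right under the head's path, at a boom angle of 0.15 to 0.7 rad.
- pot: bystander: steel cup 70 mm wide, 60 mm high, origin under its centre
- spool: bystander: solder spool 64 mm wide, 50 mm high, standing on end, origin under its centre
- bin: bystander: blue open bin 120 x 160 x 60 mm, origin under its centre
- driver: bystander: screwdriver with black handle lying on the bench, origin under its middle
- duct (a point): middle of the top of the duct, on the straight line from the column axis (150 mm away) to the head; its -x axis points to the head. Duct and head are one rigid part, not to be touched. Boom with head: inertia about the column nominally 0.29 kg m2 (scatters -25/+35 %), drag about 0.03 N m s/rad plus 0.003 N m bearing friction: once moving it coasts for many seconds.

How it is judged:
By the outcome, as a careful person would: the job done as asked, in the order asked, and still so for the second after the job is handed in, with the robot touching nothing.
It also fails if it takes over 45 s, if anything falls off the work surface, if the arm or the gripper's body presses on something with over 40 N, if the wrist force passes 120 N, or if a joint passes its speed limit or range.

## Working session

There is one attempt and no reset: what is moved stays moved. The work goes in short steps, Python scripts to look and compute and a tool call to move; the robot and the scene stay as the last step left them, time stands still between calls to the robot, and variables do not carry over. Pictures are saved under pics/ and viewed, at most 10 in all, crops included, and the job is handed in when it is done.

Besides the shell and the picture viewer there is one more tool, called after "Request:" by a JSON object that holds its "name" and its "arguments", one argument or row to a line. carry_out: Moves the arm, as the interface text tells. Its arguments: {"type":"object","properties":{"rows":{"type":"string"},"claw":{"type":"number"},"force":{"type":"number"}},"required":["rows"]}

```bash
mkdir -p pics; ls
cat > h.py <<'E'
from station import *
import numpy as np, cv2
def K(c):
    h,w=c["img"].shape[:2]; f=h/2/np.tan(np.radians(c["fov_y"])/2); return f,c["cx"],c["cy"]
def ray(c,px):
    f,cx,cy=K(c); M=np.array(c["world_to_cam"]); R=M[:3,:3]; o=-R.T@M[:3,3]
    d=R.T@np.array([(px[0]-cx)/f,-(px[1]-cy)/f,-1]); return o,d/np.linalg.norm(d)
def at_z(c,px,z):
    o,d=ray(c,px); return o+d*(z-o[2])/d[2]
def tri(c1,p1,c2,p2):
    o1,d1=ray(c1,p1);o2,d2=ray(c2,p2)
    s=np.linalg.lstsq(np.c_[d1,-d2],o2-o1,rcond=None)[0]
    a=o1+d1*s[0];b=o2+d2*s[1]; return (a+b)/2,np.linalg.norm(a-b)
E
python3 - <<'E'
from h import *
C={n:read_camera(n) for n in("scene","top")}
for n in C: cv2.imwrite(f"pics/{n}0.png",C[n]["img"]); print(n,{k:v for k,v in C[n].items() if k not in("img","world_to_cam")})
for t in["head","cradle_centre","pad_near_face","pad_far_face","duct","pot","spool","bin","driver"]:
    P={}
    for n in C:
        r=place_of(n,t)
        if r: P[n]=r[0]["centre"]; print(t,n,np.round(r[0]["centre"],1),round(r[0]["confidence"],2))
    if len(P)==2: print("   tri",*[np.round(v,4) for v in tri(C["scene"],P["scene"],C["top"],P["top"])])
o=get_obs();print(o["t"],o["eef_pos"],o["tool_rot"])
E
```

```text
pics
scene {'fov_y': 46.714229506196155, 'cx': 321.00903868029087, 'cy': 199.07077588980144}
top {'fov_y': 55.379769380849886, 'cx': 319.3034038099916, 'cy': 198.10231997343388}
head scene [263.5 249.7] 0.95
head top [396.3 202.3] 0.79
   tri [ 0.5218 -0.2478  0.108 ] 0.0007
cradle_centre scene [297.1 198.4] 0.76
cradle_centre top [311.  229.1] 0.87
   tri [0.4349 0.0345 0.0201] 0.0033
pad_near_face scene [261.4 272.5] 0.7
pad_near_face top [411.3 189.3] 0.49
   tri [ 0.5635 -0.3033  0.1038] 0.0112
pad_far_face scene [261.2 235. ] 0.64
pad_far_face top [380.2 218.6] 0.53
   tri [ 0.4708 -0.1963  0.0857] 0.0057
duct scene [330.2 242.2] 0.79
duct top [355.1 164. ] 0.7
   tri [ 0.6503 -0.1151  0.0884] 0.0094
pot scene [322.2 139.3] 0.61
pot top [209.7 255.4] 0.55
   tri [ 0.3281  0.3818 -0.0041] 0.0158
spool scene [220.1 244. ] 0.58
spool top [385.  260.5] 0.58
   tri [ 0.3348 -0.2271 -0.0051] 0.007
bin scene [374.6 136.6] 0.71
bin top [181.2 211.7] 0.88
   tri [ 0.4838  0.4984 -0.0033] 0.0059
driver scene [185.2 321.5] 0.74
driver top [452.1 233.5] 0.59
   tri [ 0.4327 -0.4698 -0.0049] 0.0016
1.0 [ 0.19678014 -0.64569779  0.23128643] [5.98158457e-07 9.89083059e-01 1.47359091e-01 1.40764685e-05]
```

View pics/scene0.png

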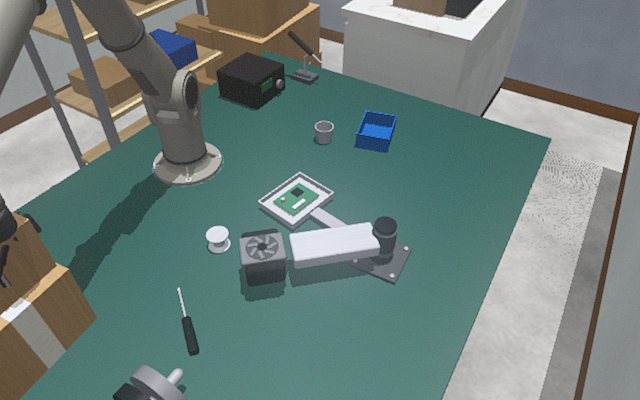

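View pics/top0.png

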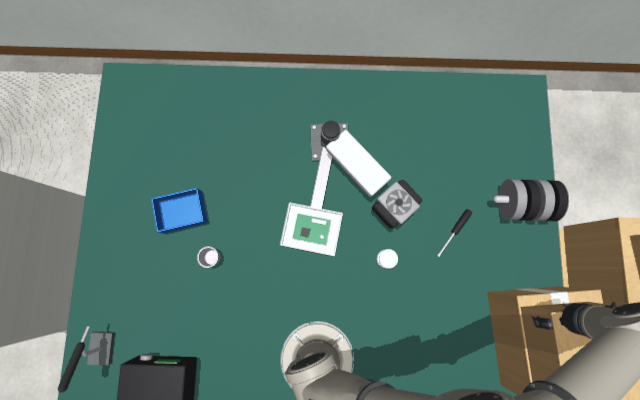

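The pictures agree with the networks. In the top view the grille is at about (399,202), the column cap at (331,130) and the cradle at (311,229). Next I'll refine these geometrically.

```bash
cat >> h.py <<'E'
def head_pts(n=2):
    out=[]
    for cam in ("top","scene"):
        for _ in range(n):
            c=read_camera(cam); r=place_of(cam,"head")
            if r: out.append((cam,at_z(c,r[0]["centre"],.125)[:2],r[0]["centre"],r[0]["confidence"]))
    return out
E
python3 - <<'E'
from h import *
for o in head_pts(2): print(o)
c=read_camera("top"); s=read_camera("scene")
print("col top",at_z(c,(331,130),.142),"scene cap",at_z(s,(384.5,222),.142))
for n,cc in(("top",c),("scene",s)):
    r=place_of(n,"cradle_centre"); print(n,r[0]["centre"],at_z(cc,r[0]["centre"],.02))
    r=outline_of(n,"cradle_centre")
    for k in("head","duct","pad_near","pad_far"):
        q=outline_of(n,k)
        if q: print(n,k,q[0]["centre"],q[0]["pixels"].sum(), q[0]["confidence"])
    r=place_of(n,"duct"); print("duct",at_z(cc,r[0]["centre"],.11))
a=cv2.resize(c["img"][110:265,265:435],None,fx=4.6,fy=3.8,interpolation=cv2.INTER_CUBIC)
a=cv2.resize(c["img"][112:262,265:435],None,fx=4,fy=4,interpolation=cv2.INTER_CUBIC)
cv2.imwrite("pics/top1.png",a)
b=cv2.resize(s["img"][160:300,225:425],None,fx=4,fy=4,interpolation=cv2.INTER_CUBIC)
cv2.imwrite("pics/scene1.png",b)
E
```

```text
('top', array([ 0.51987178, -0.24257541]), [395.7, 201.9], 0.96)
('top', array([ 0.50964594, -0.24378262]), [396.1, 205.0], 0.78)
('scene', array([ 0.52767345, -0.25350185]), [263.4, 247.8], 0.59)
('scene', array([ 0.52483204, -0.25095172]), [263.1, 246.7], 0.65)
col top [ 0.75418134 -0.02580516  0.142     ] scene cap [ 0.75556702 -0.02190597  0.142     ]
top [313.5, 232.3] [0.4226802  0.02439534 0.02      ]
top head [372.9, 181.8] 3677 0.78
top duct [371.9, 181.7] 3490 0.82
top pad_near [409.1, 194.0] 187 0.58
top pad_far [380.6, 217.6] 313 0.53
duct [ 0.63707961 -0.12137017  0.11      ]
scene [296.3, 197.5] [0.43160864 0.03787716 0.02      ]
scene head [303.0, 249.2] 5757 0.92
scene duct [307.9, 250.4] 5440 0.71
scene pad_near [267.0, 273.2] 908 0.96
scene pad_far [259.1, 233.4] 196 0.57Traceback (most recent call last):
  File "<stdin>", line 11, in <module>
IndexError: list index out of range
```

Run:
```python
from h import *
c=read_camera("top"); s=read_camera("scene")
np.savez("c0.npz",top=c["img"],scene=s["img"])
a=cv2.resize(c["img"][112:262,265:435],None,fx=4,fy=4,interpolation=cv2.INTER_CUBIC)
cv2.imwrite("pics/top1.png",a)
b=cv2.resize(s["img"][160:300,225:425],None,fx=4,fy=4,interpolation=cv2.INTER_CUBIC)
cv2.imwrite("pics/scene1.png",b)
```

```text
(no output)
```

View pics/top1.png

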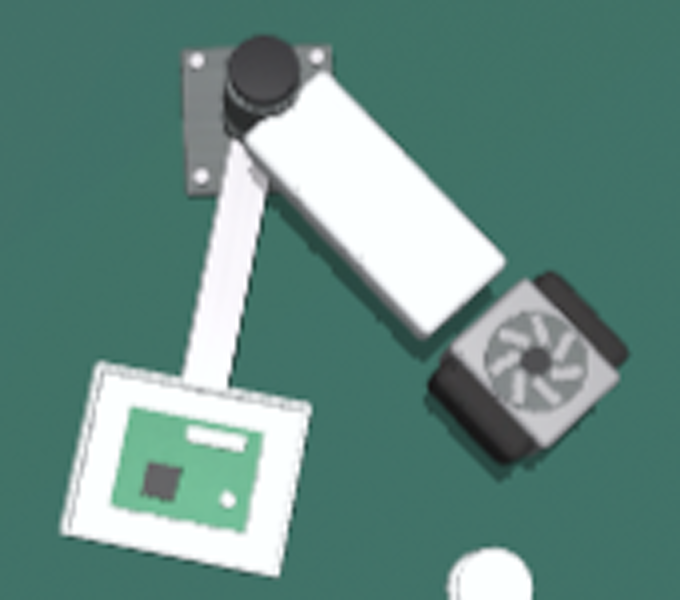

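View pics/scene1.png

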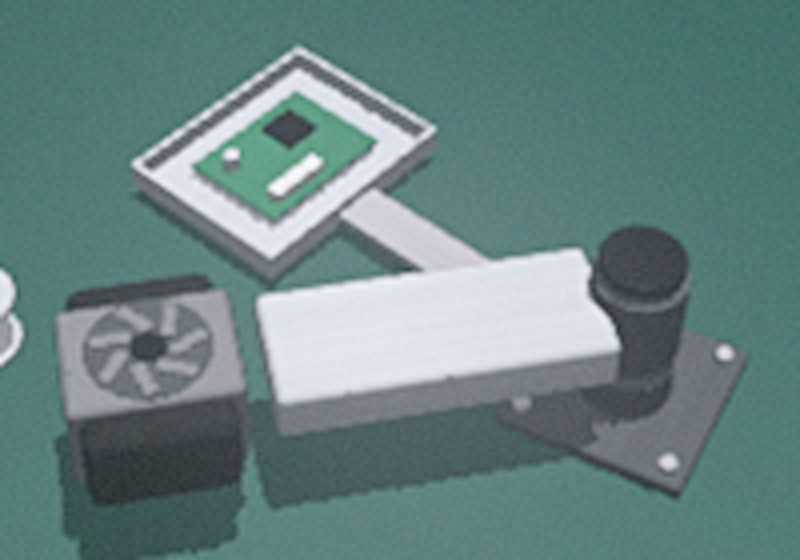

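The top crop shows the hub at about (537,360), the cap at (265,68) and the tray corners at (101,362), (311,404), (280,577) and (64,532). The scene crop shows the hub at (150,346), the cap at (640,262) and the tray corners at (298,47), (437,128), (272,258) and (133,164).

Run:
```python
from h import *
c=read_camera("top"); s=read_camera("scene")
T=lambda p:((p[0]+.5)/4-.5+265,(p[1]+.5)/4-.5+112)
S=lambda p:((p[0]+.5)/4-.5+225,(p[1]+.5)/4-.5+160)
def both(n,pt,ps,z):
    a=at_z(c,T(pt),z);b=at_z(s,S(ps),z);t,e=tri(c,T(pt),s,S(ps)); print(n,np.round([a[:2],b[:2]],4).tolist(),"tri",np.round(t,4),round(e,4)); return (a+b)/2
h=both("hub",(537,360),(150,346),.125)
k=both("cap",(265,68),(640,262),.142)
# bench frame: tray corners (top far-left = +x+y ; scene matching)
ct=[(101,362),(311,404),(280,577),(64,532)]
cs=[(437,128),(272,258),(133,164),(298,47)]
q=[both("c%d"%i,a,b,.034) for i,(a,b) in enumerate(zip(ct,cs))]
m=np.mean(q,0)
ang=lambda p:np.arctan2(p[1]-k[1],k[0]-p[0])
print("tray",m,"R",np.hypot(*(m-k)[:2]),"ang",ang(m),"| head R",np.hypot(*(h-k)[:2]),ang(h))
for i in range(4): print(np.linalg.norm((q[i]-q[i-1])[:2]), end=" ")
e=(q[0]+q[1]-q[2]-q[3])[:2]; print("tray dir",np.arctan2(-e[1],e[0]))
```

```text
hub [[0.5211, -0.253], [0.5216, -0.2507]] tri [ 0.5216 -0.2521  0.1262] 0.0019
cap [[0.759, -0.0253], [0.7608, -0.032]] tri [ 0.7599 -0.0261  0.1366] 0.0024
c0 [[0.525, 0.1099], [0.5259, 0.1121]] tri [0.5257 0.1105 0.0349] 0.002
c1 [[0.4927, -0.0746], [0.4943, -0.0753]] tri [ 0.4932 -0.0744  0.0325] 0.0008
c2 [[0.3427, -0.0503], [0.3472, -0.0497]] tri [ 0.3442 -0.0491  0.0318] 0.0037
c3 [[0.3762, 0.136], [0.3779, 0.1361]] tri [0.3768 0.1365 0.0331] 0.0014
tray [0.43524334 0.03053577 0.034     ] R 0.33000238522051384 ang 0.18035156580639122 | head R 0.3266999427546042 -0.7520797732005119
0.15047589465514077 0.18869083384291963 0.15060709676848905 0.18877322551761386 tray dir 0.16681142410285937
```

Request:
{"name": "carry_out", "arguments": {
  "rows": "41 33 0 0;41 33 0 0;41 33 0 0;41 33 0 0;41 33 0 0;41 33 0 0;41 33 0 0;41 33 0 0;41 33 0 0;40 33 0 0",
  "claw": 0
}}

```text
t: 3.65
eef_pos: [0.607, -0.3146, 0.2315]
tool_rot: [0.0, 0.989, 0.147, 0.0]
contact_force: [0.2, -1.1, 0.2]
gripper_width: -0.002
grasp_force: 0.0
```

Request:
{"name": "carry_out", "arguments": {
  "rows": "0 0 -40 0;0 0 -50 0;0 0 -45 0;0 0 -25 0;0 0 0 0"
}}

```text
t: 4.28
eef_pos: [0.6042, -0.315, 0.069]
tool_rot: [-0.001, 0.989, 0.147, -0.002]
contact_force: [-1.0, 0.1, 0.2]
gripper_width: -0.003
grasp_force: 0.0
```

Run:
```python
from h import *
o=get_obs();print(o["t"],o["eef_pos"],o["contact_force"])
a=[];
c=read_camera("top")["img"][112:262,320:450];b=read_camera("scene")["img"][180:320,200:330]
cv2.imwrite("pics/m2.png",np.hstack([cv2.resize(c,(390,450)),cv2.resize(b,(400,450))]))
```

```text
4.275 [ 0.60418746 -0.3150136   0.06901705] [-1.01205617  0.11297707  0.20827385]
```

View pics/m2.png

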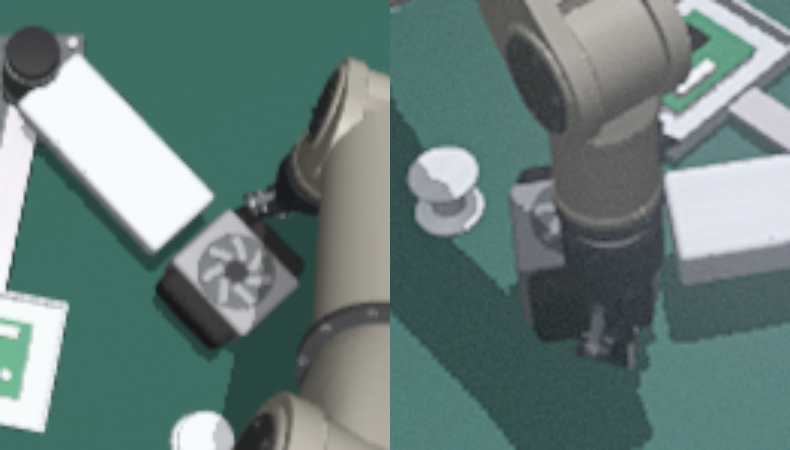

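```bash
cat >> h.py <<'E'
def proj(c,p):
    f,cx,cy=K(c); q=(np.array(c["world_to_cam"])@np.r_[p,1])[:3]; return np.array([cx+f*q[0]/-q[2],cy-f*q[1]/-q[2]])
E
python3 - <<'E'
from h import *
c=read_camera("top");s=read_camera("scene")
M=c["world_to_cam"];print(-M[:3,:3].T@M[:3,3])
for z in(.069,.119,.142,.2):
    p=[.604,-.315,z]; a=(proj(c,p)-[320,112])*3; b=(proj(s,p)-[200,180])*[400/130,450/140]; print(z,a,b+[390,0])
E
```

```text
[0.30858111 0.00831976 1.35201931]
0.069 [279.45726468 207.21807568] [620.66110367 356.66382376]
0.119 [290.64769068 197.35887111] [617.20385236 317.58210577]
0.142 [296.09290244 192.56142581] [615.54092172 298.78388124]
0.2 [310.74762396 179.65004091] [611.12705118 248.88827689]
```

Request:
{"name": "carry_out", "arguments": {
  "rows": "0 0 9 0;0 0 9 0;-3.8 4.1 0 0;-3.8 4.1 0 0;-3.7 4.2 0 0;-3.7 4.2 0 0;-3.6 4.3 0 0;-3.5 4.3 0 0;-3.5 4.4 0 0;-3.4 4.4 0 0"
}}

```text
t: 5.72
eef_pos: [0.5765, -0.2815, 0.0893]
tool_rot: [0.0, 0.989, 0.147, 0.0]
contact_force: [0.2, -0.4, -0.0]
gripper_width: 0.001
grasp_force: 0.2
```

Request:
{"name": "carry_out", "arguments": {
  "rows": "-3.4 4.5 0 0;-3.3 4.5 0 0"
}}

```text
t: 5.98
eef_pos: [0.5699, -0.2723, 0.0893]
tool_rot: [-0.0, 0.989, 0.147, 0.0]
contact_force: [-0.5, -0.4, -0.6]
gripper_width: -0.002
grasp_force: 0.1
```

```bash
cat >> h.py <<'E'
Cx,Cy=.761,-.028
def phi_top(verbose=0):
    """boom world angle from the white duct's outline in the top view (line fit) """
    out={}
    for cam in("top","scene"):
        c=read_camera(cam); t=get_obs()["t"]; r=place_of(cam,"head")
        if r:
            p=at_z(c,r[0]["centre"],.125); out[cam]=(round(t,3),round(float(np.arctan2(p[1]-Cy,Cx-p[0])),3),round(float(np.hypot(p[0]-Cx,p[1]-Cy)),3),round(r[0]["confidence"],2))
    return out
def grille():
    """template match of the boom: rotate the first top picture's hub about column; brute force over phi"""
    c=read_camera("top"); t=get_obs()["t"]; img=c["img"].astype(np.float32)
    ref=np.load("c0.npz")["top"].astype(np.float32)
    # rectified plane z=.125 patches in the head's frame
    def patch(im,phi):
        L,W=np.meshgrid(np.arange(.26,.395,.002),np.arange(-.068,.069,.002),indexing="ij")
        cs,sn=np.cos(phi),np.sin(phi)
        P=np.stack([Cx-L*cs+W*sn,Cy+L*sn+W*cs,np.full_like(L,.125),np.ones_like(L)])
        f,cx,cy=K(c); q=np.tensordot(np.array(c["world_to_cam"]),P,1)
        return cv2.remap(im,(cx+f*q[0]/-q[2]).astype(np.float32),(cy-f*q[1]/-q[2]).astype(np.float32),cv2.INTER_LINEAR)
    T=patch(ref,-.752)
    ph=np.arange(-.85,.6,.01)
    sc=lambda p:float(cv2.matchTemplate(patch(img,p),T,cv2.TM_CCOEFF_NORMED)[0,0])
    s=[sc(p) for p in ph]; b=ph[int(np.argmax(s))]
    p2=np.arange(b-.012,b+.0121,.001); s2=[sc(p) for p in p2]; i=int(np.argmax(s2))
    return round(t,3),round(float(p2[i]),4),round(s2[i],3)
E
python3 - <<'E'
from h import *
print(get_obs()["t"],get_obs()["eef_pos"],get_obs()["contact_force"])
print(grille(),grille(),phi_top())
E
```

```text
5.975 [ 0.5698774  -0.27231     0.08933034] [-0.49299195 -0.41482953 -0.57540145]
(6.025, -0.645, 0.888) (6.075, -0.631, 0.899) {'top': (6.125, -0.588, 0.323, 0.77), 'scene': (6.225, -0.612, 0.332, 0.57)}
```

Request:
{"name": "carry_out", "arguments": {
  "rows": "0 0 20 0;0 0 45 0;0 0 50 0;-10 20 15 0;-20 40 0 0;-25 45 0 0"
}}

```text
t: 7.02
eef_pos: [0.5152, -0.1671, 0.2212]
tool_rot: [0.001, 0.989, 0.147, 0.001]
contact_force: [0.2, 1.1, 0.4]
gripper_width: -0.002
grasp_force: 0.0
```

Run:
```python
from h import *
print(get_obs()["eef_pos"])
print(grille(),grille(),phi_top())
```

```text
[ 0.51524253 -0.16710324  0.22115171]
(7.075, -0.398, 0.581) (7.125, -0.388, 0.527) {'top': (7.175, -0.373, 0.331, 0.56), 'scene': (7.275, -0.364, 0.331, 0.93)}
```

Request:
{"name": "carry_out", "arguments": {
  "rows": "-10 50 0 0;-10 52 0 0;-11 54 0 0;-11 52 0 0;-10 44 0 0;0 0 -40 0;0 0 -50 0;0 0 -42 0"
}}

```text
t: 8.32
eef_pos: [0.4642, 0.0834, 0.086]
tool_rot: [0.0, 0.989, 0.146, 0.0]
contact_force: [0.2, -0.1, 0.1]
gripper_width: -0.001
grasp_force: 0.0
```

Run:
```python
from h import *
print(get_obs()["eef_pos"])
c=read_camera("top"); cv2.imwrite("pics/t5.png",cv2.resize(c["img"][112:262,265:435],None,fx=4,fy=4))
print(grille(),grille(),phi_top())
```

```text
[0.46422002 0.08343377 0.08600266]
(8.425, -0.158, 0.809) (8.475, -0.151, 0.798) {'top': (8.525, -0.129, 0.325, 0.6), 'scene': (8.625, -0.145, 0.326, 0.63)}
```

View pics/t5.png

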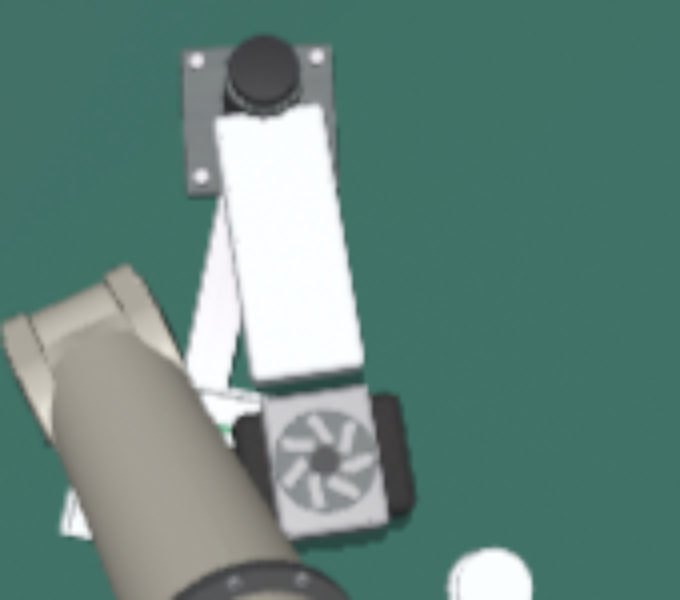

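Request:
{"name": "carry_out", "arguments": {
  "rows": "0 0 0 0;0 0 0 0;0 0 0 0"
}}

```text
t: 9.05
eef_pos: [0.4633, 0.0843, 0.0877]
tool_rot: [0.0, 0.989, 0.147, 0.0]
contact_force: [0.1, -0.1, 0.1]
gripper_width: 0.0
grasp_force: 0.0
```

Run:
```python
from h import *
print(grille(),grille(),get_obs()["t"])
```

```text
(9.1, -0.059, 0.612) (9.15, -0.052, 0.606) 9.15
```

Request:
{"name": "carry_out", "arguments": {
  "rows": "0 0 0 0;0 0 0 0;0 0 0 0"
}}

```text
t: 9.52
eef_pos: [0.4631, 0.0843, 0.0873]
tool_rot: [-0.0, 0.989, 0.147, -0.0]
contact_force: [-0.5, 0.2, -0.8]
gripper_width: 0.002
grasp_force: 0.0
```

Run:
```python
from h import *
print(grille(),grille(),get_obs()["t"],get_obs()["eef_pos"])
```

```text
(9.575, 0.002, 0.56) (9.625, 0.009, 0.558) 9.625 [0.46305441 0.08429935 0.08727756]
```

Request:
{"name": "carry_out", "arguments": {
  "rows": "0.3 2 0 0;0.3 2 0 0;0.3 2 0 0;0.3 2 0 0;0.3 2 0 0;0.3 2 0 0"
}}

```text
t: 10.38
eef_pos: [0.4649, 0.0965, 0.0873]
tool_rot: [-0.0, 0.989, 0.147, 0.0]
contact_force: [0.1, -0.0, 0.4]
gripper_width: 0.001
grasp_force: 0.0
```

Run:
```python
from h import *
print(grille(),phi_top(),get_obs()["t"],get_obs()["eef_pos"])
```

```text
(10.425, 0.095, 0.456) {'top': (10.475, 0.137, 0.335, 0.72), 'scene': (10.575, 0.095, 0.328, 0.64)} 10.625 [0.46485063 0.09623451 0.08728678]
```

Request:
{"name": "carry_out", "arguments": {
  "rows": "0.3 2 0 0;0.3 2 0 0;0.3 2 0 0;0.3 2 0 0;0.3 2 0 0;0.3 2 0 0;0.3 2 0 0"
}}

```text
t: 11.5
eef_pos: [0.467, 0.1104, 0.0873]
tool_rot: [0.0, 0.989, 0.147, -0.0]
contact_force: [-0.3, -0.1, 0.6]
gripper_width: 0.001
grasp_force: 0.0
```

Run:
```python
from h import *
print(grille(),phi_top(),get_obs()["t"],get_obs()["eef_pos"])
```

```text
(11.55, 0.169, 0.398) {'top': (11.6, 0.174, 0.328, 0.8), 'scene': (11.7, 0.165, 0.321, 0.76)} 11.75 [0.46695672 0.11024602 0.08728895]
```

Request:
{"name": "carry_out", "arguments": {
  "rows": "0.3 2 0 0;0.3 2 0 0;0.5 4 0 0;1 10 0 0;0 20 0 0;0 30 0 0;0 20 40 0;0 30 50 0;0 40 40 0;0 40 0 0"
}}

```text
t: 13.0
eef_pos: [0.4706, 0.3117, 0.2214]
tool_rot: [-0.002, 0.989, 0.147, 0.003]
contact_force: [0.4, -0.4, -1.2]
gripper_width: -0.002
grasp_force: 0.0
```

Run:
```python
from h import *
print(grille(),phi_top(),grille(),get_obs()["t"],get_obs()["eef_pos"])
```

```text
(13.05, 0.177, 0.671) {'top': (13.1, 0.205, 0.336, 0.55), 'scene': (13.2, 0.155, 0.334, 0.92)} (13.3, 0.177, 0.671) 13.3 [0.468941   0.30727364 0.21669178]
```

Request:
{"name": "carry_out", "arguments": {
  "rows": "0 10 0 0;0 0 0 0;0 0 0 0;0 0 0 0;0 0 0 0;0 0 0 0;0 0 0 0;0 0 0 0"
}}

```text
t: 14.3
eef_pos: [0.4691, 0.3183, 0.2173]
tool_rot: [-0.0, 0.989, 0.147, 0.0]
contact_force: [-0.3, -1.1, 0.3]
gripper_width: 0.001
grasp_force: 0.0
```

Run:
```python
from h import *
c=read_camera("top"); s=read_camera("scene")
print(grille(),get_obs()["t"])
a=cv2.resize(c["img"][112:262,265:365],None,fx=4,fy=4,interpolation=cv2.INTER_CUBIC)
b=cv2.resize(s["img"][150:300,255:355],None,fx=4,fy=4,interpolation=cv2.INTER_CUBIC)
for d in(-.02,0,.02):
  p=[.4352,.0305+d,.125]; print((proj(c,p)-[265,112]+.5)*4-.5,(proj(s,p)-[255,150]+.5)*4-.5)
cv2.imwrite("pics/f.png",np.hstack([a,b]))
```

```text
(14.45, 0.177, 0.67) 14.45
[211.88812153 456.44619087] [147.15710467 112.19691474]
[187.11446441 455.80664135] [162.09342695  97.44488183]
[162.34014025 455.16707462] [176.76468527  82.95464245]
```

View pics/f.png

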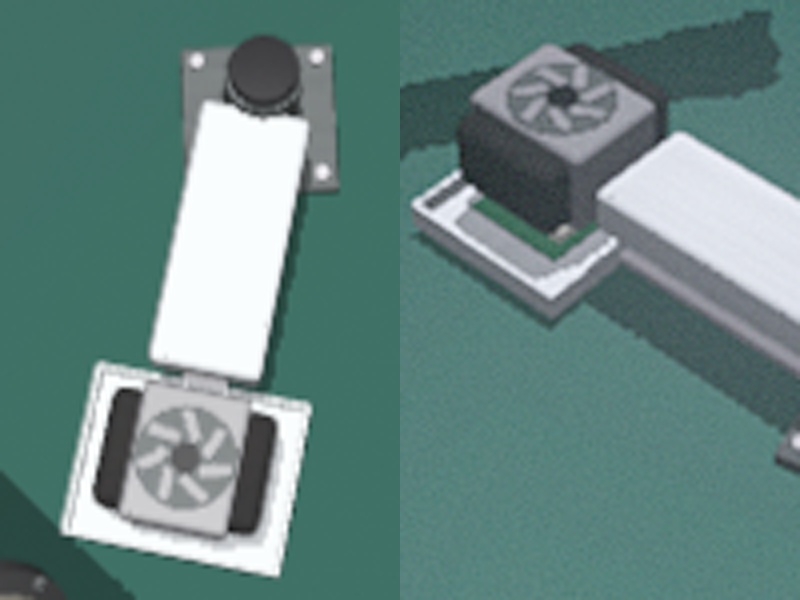

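The hub shows at (186,457) in the top crop and (165,97) in the scene crop. The projected cradle centre is at (187,456) and (162,97), so the head is centred within about 3 mm. It has also not moved between readings.

Request:
{"name": "carry_out", "arguments": {
  "rows": "0 0 0 0;0 0 0 0;0 0 0 0;0 0 0 0;0 0 0 0;0 0 0 0;0 0 0 0;0 0 0 0;0 0 0 0;0 0 0 0"
}}

```text
t: 15.7
eef_pos: [0.4691, 0.3183, 0.2173]
tool_rot: [0.0, 0.989, 0.147, 0.0]
contact_force: [0.2, 0.4, 0.4]
gripper_width: 0.002
grasp_force: 0.0
```

Request:
{"name": "carry_out", "arguments": {
  "rows": "0 0 0 0;0 0 0 0;0 0 0 0;0 0 0 0;0 0 0 0;0 0 0 0;0 0 0 0;0 0 0 0;0 0 0 0;0 0 0 0"
}}

```text
t: 16.95
eef_pos: [0.4691, 0.3183, 0.2173]
tool_rot: [0.0, 0.989, 0.147, 0.0]
contact_force: [-0.7, -0.7, 0.1]
gripper_width: 0.002
grasp_force: 0.0
```

Run:
```python
from h import *
g=grille(); print(g)
if abs(g[1]-.177)<.004: print(hand_in())
```

```text
(17.0, 0.177, 0.67)
the job is handed in; nothing more can be done
None
```

The fan head is standing still over the soldering cradle, centred to within about 3 mm in both camera views; it hung untouched for about 4 s, and I handed the job in at 17 s.

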